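# Clip a photo slide on the slide viewer, light it, and unclip it

## Robot

A 6-joint arm with a two-finger parallel gripper is mounted at the origin on the work surface. World frame = base frame: x ahead of the robot, y to its left, z up, the work surface at z = 0. Lengths are in m, angles in rad, forces in N, time in s.
With the tool pointing down it reaches from about 0.35 to 0.975 m from the base axis. Payload 4.9 kg.
Tool frame: the origin (TCP) lies where the fingers leave the gripper's body, on its centre line; the fingertips stand 73 mm ahead of it and the grasp point (between the pads) lies 54 mm ahead of it; z points along the fingers, y is the direction in which the jaws open and shut (so a half turn about z gives the same grasp; the last joint's range is limited). The gripper opens to 85 mm and grips with 20 to 120 N. Pads are 22 mm wide; open, the fingers measure 114 mm over their backs; the gripper's body (76 mm by 85 mm) begins 54 mm behind the grasp point. The pads swing forward as they close: fully open they stand 13 mm farther back than shut.
Start: joints at [1.048, 0.053, 1.613, -0, 1.476, -0.119], TCP at [0.246, 0.575, 0.304] pointing down, gripper open.
Joint ranges: [-3.01, 3.01], [-1.01, 2.22], [0.06, 2.58], [-1.02, 4.17], [0.09, 2.62], [-3.14, 3.14]. Speed limits (rad/s): [2.57, 2.57, 3.14, 3.14, 3.14, 3.14].

## Interface

Orientations are given as a rotation vector (axis times angle).
In Python, from station import monitor, vision, workorder gives the robot as it stands.
- The arm moves only by the tool arm_command, never from a script. Its argument "rows" is text: rows parted by semicolons, each of 6 numbers parted by spaces: the shift along the world's x, y, z in mm, then the turn, a rotation vector about the world's x, y, z in degrees. In form: tx ty tz wx wy wz; .... A call has 1 to 12 rows; each row is the pose to reach, as a shift and turn from the pose measured when the call began; what a row does not reach only later rows make up. A row lasts 1/8 s, in which the tool goes at most 62.5 mm and 10.7 degrees, less where a joint would pass 70% of its speed; a pose out of reach is approached as far as the arm can. A call with a gripper value outside its range is refused whole. "jaw" is the opening, from 0 (shut) to 1 (fully open), set as the call begins (left out, the last holds). The fingers move at their own pace and stop on an object; "squeeze" is the grip in N (left out, the last holds). Time passes only in rows, so rows that repeat a pose let the fingers close. It gives the time, the measured TCP pose, the force and the opening at its end, in the units of the state.
- monitor.get_obs(): the state, without advancing time (a new reading comes with each control period).
- vision.get_image(name): name is "scene" or "top" or "wrist"; returns a dict with "frame" (480x640x3 uint8, red, green, blue), "vfov" (degrees; the focal length in pixels is half the picture's height over the tangent of half this angle, whatever the lens; pixels are square), "cx", "cy" (the principal point, pixels), "R" (3x3) and "t" (3): a world point X has camera coordinates R X + t; the wrist camera has in their place "T_tool_cam" (4x4, takes a point from camera to tool coordinates, whose origin is the TCP and whose axes are the flange's). Camera axes: x right, y down, z forward; pixel columns grow to the right and rows downward; lengths in m; the calibration is good to about 2 mm. A picture is of the moment at which its call begins: read the wrist's pose just before it. There is no depth.
- workorder.finish_job(): hands the job in, once; it reports no verdict.
The state is a dict: "t": time; "q": joint angles; "dq": joint speeds; "effort": joint torques, N m; "tool_pos": TCP position; "tool_rot": TCP orientation; "contact_force": force on the tool from outside, world axes, zero at the start; "wrist_torque": the same for the moment, N m; "opening": finger opening in m.
Only numpy, scipy, OpenCV 4.12 (cv2) and the standard library are available. Lean on these libraries where they do the work, as an engineer would, in place of code of your own. Each camera call takes 0.05 s, during which the arm holds its last target. There are 200 camera calls.

## Task

On the white slide viewer, swing the steel spring clip round by its knob: let its foot shove the slide holder along the channel up to the end fence, climb onto the holder's edge strip and come up against the raised frame, and keep it pressed firmly home there for a second or two with a steady push of about 12 N at the knob. Let go of the clip and press the lamp button all the way down. Then swing the clip clear again, gently all the way back to its stop, leaving the holder lying flat in its channel and the coaster and torch beside the viewer undisturbed; never push the clip or the holder harder than about 15 N.

Things in the scene. Friction and masses are not known exactly. Their poses are not given: they have to be found in the camera images.
- viewer: Fixed white slide viewer, slab 190 (x) x 160 (y) x 22 mm; origin under its centre, z up; its top, the stage, is 22 mm above it. The holder runs along viewer +x between two 4 mm high rails, centreline at viewer y = +23 mm. A fence 10 mm high closes the +x end: its near face stands at viewer x = 47 to 59 mm, differs each time and is not reported, so feel or look where the holder stops
- clip_pivot (a point): Axis of the clip's upright pivot screw at stage height, at viewer (-20, -62, 22) mm. Parked at its hard stop, the lever points along (-0.841, 0.540) in viewer x, y; swinging on is clockwise seen from above, up to 1.25 rad; it starts 0 to 0.25 rad off the stop. Pivot friction is about 0.7 N at the knob: the clip stays where left. A 9 mm high post marks the stop
- clip_knob (a point): Clip's steel finger knob, an upright round pin 12 mm in diameter on the rigid lever, 45 mm from the pivot axis, reaching from 14 to 44 mm above the stage; this point is on its axis, 32 mm above the stage. The knob does not rise or tilt when the foot climbs. The lever itself is 10 mm wide and lies 10 to 14 mm above the stage
- clip_foot (a point): Lowest point of the clip's round-ended foot, 14 mm in diameter, on a spring leaf, 80 mm from the pivot axis in line with the knob, 1.5 mm above the stage. It shoves the holder; once that is stopped by the fence it climbs onto the plate (3 to 6 N at the knob), slides on easily, and at the frame's upright wall the push rises steeply: home. A push F on the knob is about 0.56 F at the foot
- slide_mid (a point): Loose grey slide holder, 50 to 90 g: plate 80 (x) x 70 (y) x 4 mm, lying 5 to 14 mm short of the fence, with a raised frame 52 (x) x 44 (y) mm on it, top 12 mm above the stage; an edge strip 14 mm wide is left between the near (-x) edge and the frame. Point: plate centre, 2 mm up; x axis towards the fence. With the clip home the foot is 33 mm to -x of it
- lamp_top (a point): Centre of the top of the viewer's white round lamp push button, 26 mm in diameter, in a grey ring housing on the stage at viewer (-70, 56) mm; pressed downwards; top 22 mm above the stage when up
- lamp (a joint): Travel of the lamp button in m: 0 up, 0.006 fully down; a spring returns it; fully down takes about 5 N
- coaster: Bystander: loose white ceramic coaster 96 mm across, 8 mm thick, beside the viewer; origin under its centre
- torch: Bystander: loose chrome torch 116 mm long, 34 mm thick, lying beside the viewer; origin under its middle
Not all that is in view belongs to the job. Of the things shaped like the viewer, the white one is meant.

How it is judged:
By the outcome, as a careful person would: the job done as asked, in the order asked, and still so for the second after the job is handed in, with the robot touching nothing.
It also fails if it takes over 72 s, if anything falls off the work surface, if the arm or the gripper's body presses on something with over 40 N, if the wrist force passes 120 N, or if a joint passes its speed limit or range.

## Working session

There is one attempt and no reset: what is moved stays moved. The work goes in short steps, Python scripts to look and compute and a tool call to move; the robot and the scene stay as the last step left them, time stands still between calls to the robot, and variables do not carry over. Pictures are saved under pics/ and viewed, about 8 in all and at most 12, crops included, and the job is handed in when it is done.

Besides the shell and the picture viewer there is one more tool, called after ">>>" as name(argument=value, ...), one argument or row to a line, values as JSON. arm_command: Moves the arm, as the interface text tells. Its arguments: {"type":"object","properties":{"rows":{"type":"string"},"jaw":{"type":"number"},"squeeze":{"type":"number"}},"required":["rows"]}

```bash
mkdir -p pics
cat > h.py <<'E'
import numpy as np, cv2, pickle
from station import monitor, vision, workorder
from scipy.spatial.transform import Rotation as Rn
def grab(name,fn=None):
    o=monitor.get_obs(); im=vision.get_image(name)
    if name=="wrist":
        T=np.eye(4); T[:3,:3]=Rn.from_rotvec(o["tool_rot"]).as_matrix(); T[:3,3]=o["tool_pos"]
        C=T@np.array(im["T_tool_cam"]); im["R"]=C[:3,:3].T; im["t"]=-C[:3,:3].T@C[:3,3]
    if fn:
        cv2.imwrite(f"pics/{fn}.png",im["frame"][:,:,::-1]); pickle.dump(im,open(f"pics/{fn}.pkl","wb"))
    return im
def load(fn): return pickle.load(open(f"pics/{fn}.pkl","rb"))
def foc(im): return 240/np.tan(np.radians(im["vfov"])/2)
def ray(im,u,v,z):
    R=np.array(im["R"]);t=np.array(im["t"]).ravel();f=foc(im)
    c=-R.T@t; d=R.T@np.array([(u-im["cx"])/f,(v-im["cy"])/f,1]); return c+d*(z-c[2])/d[2]
def proj(im,X):
    p=np.array(im["R"])@np.array(X)+np.array(im["t"]).ravel(); f=foc(im); return np.array([im["cx"]+f*p[0]/p[2],im["cy"]+f*p[1]/p[2]])
E
python3 - <<'E'
from h import *
print(monitor.get_obs())
for n in("scene","top","wrist"):
    im=grab(n,n+"0"); print(n,im["vfov"],im["cx"],im["cy"],{k for k in im}, -np.array(im["R"]).T@np.array(im["t"]).ravel())
a=load("top0")["frame"];b=load("scene0")["frame"]
cv2.imwrite("pics/both.png",cv2.resize(np.vstack([a,b]),(640,960))[:,:,::-1])
E
```

```text
{'t': 0.0, 'q': array([ 1.04802454e+00,  5.33510193e-02,  1.61425306e+00,  1.24449163e-05,
        1.47601469e+00, -1.18970267e-01]), 'dq': array([ 2.02819969e-04,  6.50853757e-04, -2.73492301e-04, -9.98486377e-05,
        2.56814616e-04, -4.46410213e-05]), 'effort': array([-2.20316535e-03, -3.93696213e+01, -3.70168412e+01, -3.82693006e-04,
        7.21089717e-03, -1.00877054e-05]), 'tool_pos': array([0.24532039, 0.57433811, 0.30269095]), 'tool_rot': array([-6.29860400e-01, -3.07713871e+00,  3.01341177e-03]), 'contact_force': array([ 0.36547528, -0.56491779,  0.72528821]), 'wrist_torque': array([ 0.01926988, -0.00963624,  0.02975623]), 'opening': 0.08557996665444446}
scene 53.79789007548036 324.27518451489226 250.3878128994222 {'R', 'frame', 'cx', 'vfov', 't', 'cy'} [ 0.83865734 -0.33367931  0.67608036]
top 55.84900509864134 323.1885927205951 236.05816304928786 {'R', 'frame', 'cx', 'vfov', 't', 'cy'} [0.40962399 0.02066555 0.72693345]
wrist 60.15235307389799 321.4441890836668 237.13528860241922 {'R', 'frame', 'cx', 'vfov', 'T_tool_cam', 't', 'cy'} [0.17744382 0.60310932 0.37197946]
```

View pics/top0.png

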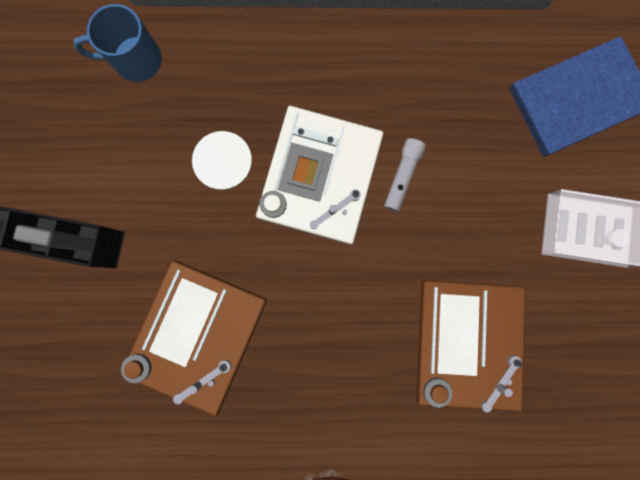

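View pics/scene0.png

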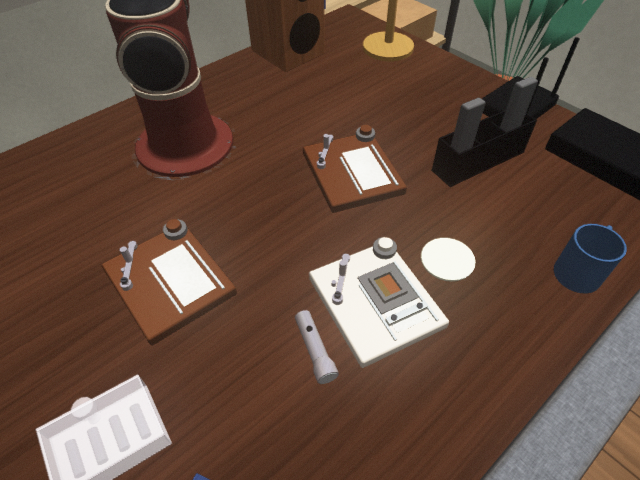

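The white viewer is at top (320,175) and scene (378,302). The two brown look-alikes, at top (195,338) and (472,345), are the wrong colour. On the white one, the clip pivot is at about (355,195), the knob at (333,210), the foot at (313,225) and the lamp at (273,204). The coaster is at (222,160) and the torch at (405,175).

Run:
```python
from h import *
im=load("top0"); f=im["frame"].astype(int)
m=((f.min(2)>185)).astype(np.uint8); 
roi=np.zeros_like(m); roi[95:250,256:390]=1; m*=roi
cs,_=cv2.findContours(m,cv2.RETR_EXTERNAL,cv2.CHAIN_APPROX_NONE)
c=max(cs,key=cv2.contourArea); hull=cv2.convexHull(c)[:,0,:].astype(float)
W=np.array([ray(im,u,v,.022)[:2] for u,v in hull])*1000
r=cv2.minAreaRect(W.astype(np.float32)); print("rect",r)
box=cv2.boxPoints(r)
# choose +x: longer side, pointing to +x world
c0=np.array(r[0]); e=[(box[i+1]-box[i]) for i in range(2)]
ex=max(e,key=np.linalg.norm); ex=ex/np.linalg.norm(ex); ex=ex if ex[0]>0 else -ex
yaw=np.degrees(np.arctan2(ex[1],ex[0])); ey=np.array([-ex[1],ex[0]]); print("c",c0,"yaw",yaw)
np.save("pose.npy",[*c0,np.radians(yaw)])
V=lambda x,y,z:np.array([*((c0+x*ex+y*ey)/1000),z/1000+.0])
pts={"piv":V(-20,-62,36),"lamp":V(-70,56,44)}
for s in (0,.25): 
    a=np.arctan2(.54,-.841)-s; pts[f"knob{s}"]=V(-20+45*np.cos(a),-62+45*np.sin(a),66); pts[f"foot{s}"]=V(-20+80*np.cos(a),-62+80*np.sin(a),30)
sc=load("scene0")
for k,p in pts.items(): print(k,p.round(4),proj(im,p).round(1),proj(sc,p).round(1))
def crop(i,pp,x0,y0,w,h,s):
    g=cv2.resize(i["frame"][y0:y0+h,x0:x0+w],None,fx=s,fy=s,interpolation=cv2.INTER_CUBIC).copy()
    for k,p in pp.items():
        u,v=(proj(i,p)-[x0,y0]+.5)*s; cv2.circle(g,(int(u),int(v)),3,(255,0,0),-1)
    for x,y in((-95,-80),(95,-80),(95,80),(-95,80)):
        u,v=(proj(i,V(x,y,22))-[x0,y0]+.5)*s; cv2.circle(g,(int(u),int(v)),3,(0,255,0),-1)
    return g
A=crop(im,pts,250,98,150,150,4);B=crop(sc,pts,305,225,150,150,4)
B=B[:600];g=np.hstack([A,B]);g=cv2.resize(g,(800,400));
cv2.imwrite("pics/crop1.png",g[:,:,::-1])
```

```text
rect ((576.8726196289062, 13.569969177246094), (156.39199829101562, 186.40640258789062), 74.27262878417969)
c [576.87261963  13.56996918] yaw -15.727366
piv [ 0.5408 -0.0407  0.036 ] [354.8 194.1] [335.9 295.6]
lamp [0.5247 0.0864 0.044 ] [272.  203.5] [383.5 245.4]
knob0 [ 0.511 -0.007  0.066] [334.  210.3] [338.8 262.1]
foot0 [0.4877 0.0192 0.03  ] [316.2 228.7] [340.2 258.6]
knob0.25 [ 0.5202 -0.0007  0.066 ] [329.6 204.1] [345.6 263.4]
foot0.25 [0.5042 0.0304 0.03  ] [308.9 218.1] [351.6 260.7]
```

View pics/crop1.png

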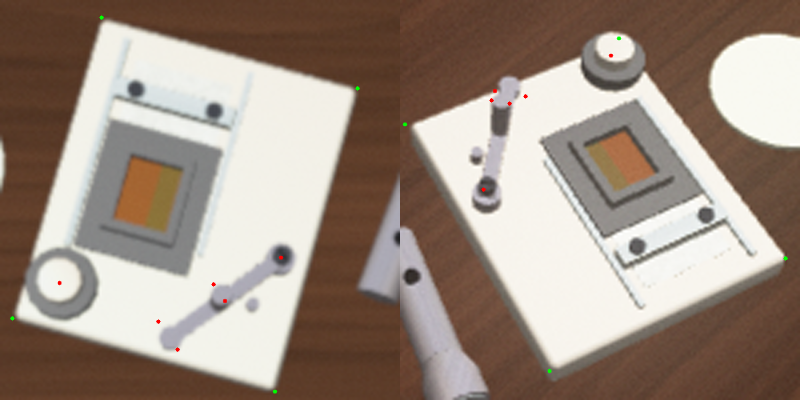

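The predicted points match both views. In viewer coordinates the pivot, lamp and corners agree within about 2 mm, and the clip is about 0.1 rad off its stop. This confirms the white viewer is the right one. Next I'll move above the knob and look with the wrist camera.

>>> arm_command(
  rows="25 -55 -5 0 0 -3;50 -110 -10 0 0 -6;75 -165 -15 0 0 -9;100 -220 -20 0 0 -12;125 -275 -25 0 0 -15;150 -330 -30 0 0 -18;175 -385 -35 0 0 -21;200 -440 -40 0 0 -24;225 -490 -45 0 0 -27;250 -540 -50 0 0 -30;269 -578 -52 0 0 -31;269 -578 -52 0 0 -31",
  jaw=0.5,
)

```text
t: 1.65
tool_pos: [0.5149, -0.0058, 0.2504]
tool_rot: [-1.434, -2.793, 0.003]
contact_force: [0.3, -0.3, 1.1]
opening: 0.0428
```

Run:
```python
from h import *
im=grab("wrist","w1"); o=monitor.get_obs(); print({k:np.round(o[k],4) for k in("t","q","tool_pos","tool_rot","opening","contact_force")})
cx,cy,yw=np.load("pose.npy"); ex=np.array([np.cos(yw),np.sin(yw)]);ey=np.array([-ex[1],ex[0]])
V=lambda x,y,z:np.array([*((np.array([cx,cy])+x*ex+y*ey)/1000),z/1000])
g=im["frame"].copy()
for p in [V(-20,-62,36),V(-70,56,44),V(-95,-80,22),V(-95,80,22),V(95,-80,22),V(95,80,22)]+[V(-20+45*np.cos(2.571-s),-62+45*np.sin(2.571-s),66) for s in(0,.1,.25)]:
    q=proj(im,p); print(p.round(3),q.round()); cv2.circle(g,tuple(int(x) for x in q),3,(255,0,0),-1)
cv2.imwrite("pics/w1a.png",g[:,:,::-1])
```

```text
{'t': np.float64(1.7), 'q': array([-1.5310e-01, -1.7520e-01,  1.9212e+00, -6.0000e-04,  1.3982e+00,
       -7.7670e-01]), 'tool_pos': array([ 0.5144, -0.0044,  0.2504]), 'tool_rot': array([-1.4316e+00, -2.7938e+00,  2.2000e-03]), 'opening': np.float64(0.0427), 'contact_force': array([-0.2935,  0.0123, -0.4052])}
[ 0.541 -0.041  0.036] [324. 277.]
[0.525 0.086 0.044] [419. 118.]
[ 0.464 -0.038  0.022] [241. 210.]
[0.507 0.116 0.022] [420.  64.]
[ 0.647 -0.089  0.022] [392. 383.]
[0.69  0.065 0.022] [562. 272.]
[ 0.511 -0.007  0.066] [317. 230.]
[ 0.514 -0.004  0.066] [324. 230.]
[ 0.52  -0.001  0.066] [334. 230.]
```

View pics/w1a.png

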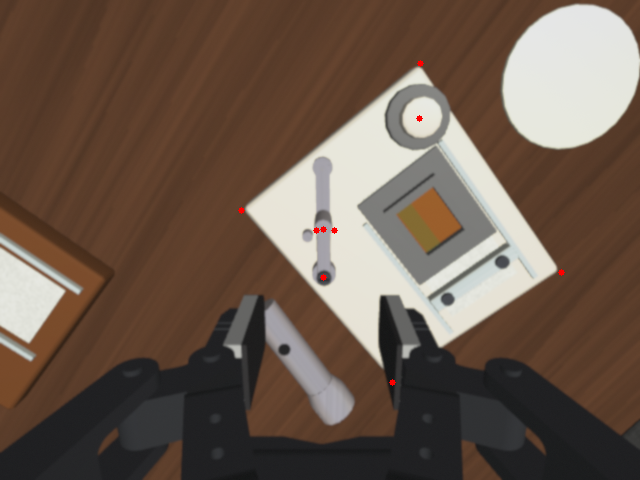

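The wrist view confirms the calibration. The red predictions sit on the pivot (324,277), the knob (324,228) and the lamp (419,118), with the foot at (322,165) and the lever perpendicular to the jaw axis. Next I'll straddle the knob.

>>> arm_command(
  rows="0 0 -25 0 0 0;0 0 -50 0 0 0;0 0 -75 0 0 0;0 0 -100 0 0 0;0 0 -125 0 0 0;0 0 -137 0 0 0;0 0 -137 0 0 0;0 0 -137 0 0 0",
  jaw=0.4,
)

```text
t: 2.7
tool_pos: [0.5151, -0.0042, 0.1146]
tool_rot: [-1.432, -2.796, 0.001]
contact_force: [0.0, 0.1, -0.5]
opening: 0.0338
```

>>> arm_command(
  rows="2 1.4 0 0 0 0;4 2.9 0 0 0 0;6 4.4 0 0 0 0;8 5.9 0 0 0 0;9 6.5 0 0 0 0;9 6.5 0 0 0 0",
)

```text
t: 3.45
tool_pos: [0.524, 0.0024, 0.1145]
tool_rot: [-1.432, -2.796, 0.001]
contact_force: [0.4, -0.3, -0.0]
opening: 0.0341
```

```bash
cat > arc.py <<'E'
from h import *
import sys
# arc.py total_deg n extra_push_mm : rows rotating about pivot clockwise
tot,n,push=float(sys.argv[1]),int(sys.argv[2]),float(sys.argv[3])
o=monitor.get_obs(); p=o["tool_pos"][:2]*1e3
cx,cy,yw=np.load("pose.npy"); ex=np.array([np.cos(yw),np.sin(yw)]);ey=np.array([-ex[1],ex[0]])
piv=np.array([cx,cy])-20*ex-62*ey
Y=Rn.from_rotvec(o["tool_rot"]).as_matrix()[:2,1]; Y=Y if Y@ex>0 else -Y
d=p-piv; rad=np.array([-Y[1],Y[0]])
k=(d@rad); print("radial of TCP",k.round(1),"tang",(d@Y).round(1),"lever viewer deg",np.degrees(np.arctan2(rad[1],rad[0])-yw).round(1),"F tang/rad/z",(o["contact_force"][:2]@Y).round(2),(o["contact_force"][:2]@rad).round(2),o["contact_force"][2].round(2))
print(piv,p,Y.round(3),o["opening"].round(4))
out=[]
for i in range(1,n+1):
    a=-np.radians(tot*i/n); c,s=np.cos(a),np.sin(a); R=np.array([[c,-s],[s,c]])
    q=R@d+R@Y*push-d; out.append(f"{q[0]:.1f} {q[1]:.1f} 0 0 0 {np.degrees(a):.1f}")
print(";".join(out))
E
python3 arc.py 15 6 0.5
```

```text
radial of TCP 44.7 tang 11.5 lever viewer deg 141.5 F tang/rad/z 0.13 -0.51 -0.04Traceback (most recent call last):
  File "arc.py", line 11, in <module>
    print(piv,p,Y.round(3),o["opening"].round(4))
                           ^^^^^^^^^^^^^^^^^^
AttributeError: 'float' object has no attribute 'round'
```

```bash
sed -i 's/,o\["opening"\].round(4)//' arc.py; python3 arc.py 24 12 1
```

```text
radial of TCP 44.7 tang 11.5 lever viewer deg 141.5 F tang/rad/z 0.13 -0.51 -0.04
[540.81563798 -40.68769456] [524.02910805   2.35972079] [0.811 0.585]
2.3 1.1 0 0 0 -2.0;3.9 1.6 0 0 0 -4.0;5.5 2.0 0 0 0 -6.0;7.0 2.4 0 0 0 -8.0;8.6 2.7 0 0 0 -10.0;10.2 3.0 0 0 0 -12.0;11.8 3.2 0 0 0 -14.0;13.5 3.3 0 0 0 -16.0;15.1 3.4 0 0 0 -18.0;16.7 3.4 0 0 0 -20.0;18.3 3.4 0 0 0 -22.0;19.9 3.3 0 0 0 -24.0
```

>>> arm_command(
  rows="2.3 1.1 0 0 0 -2;3.9 1.6 0 0 0 -4;5.5 2 0 0 0 -6;7 2.4 0 0 0 -8;8.6 2.7 0 0 0 -10;10.2 3 0 0 0 -12;11.8 3.2 0 0 0 -14;13.5 3.3 0 0 0 -16;15.1 3.4 0 0 0 -18;16.7 3.4 0 0 0 -20;18.3 3.4 0 0 0 -22;19.9 3.3 0 0 0 -24",
)

```text
t: 4.95
tool_pos: [0.544, 0.0056, 0.1144]
tool_rot: [-1.984, -2.435, 0.001]
contact_force: [-0.6, 0.3, -0.5]
opening: 0.0339
```

```bash
python3 arc.py 8 8 0
python3 - <<'E'
from h import *
im=grab("wrist","w2")
E
```

```text
radial of TCP 44.7 tang 12.5 lever viewer deg 117.4 F tang/rad/z -0.48 0.41 -0.52
[540.81563798 -40.68769456] [544.00747199   5.63978617] [0.979 0.202]
0.8 -0.1 0 0 0 -1.0;1.6 -0.1 0 0 0 -2.0;2.4 -0.2 0 0 0 -3.0;3.2 -0.3 0 0 0 -4.0;4.0 -0.5 0 0 0 -5.0;4.8 -0.6 0 0 0 -6.0;5.6 -0.7 0 0 0 -7.0;6.4 -0.9 0 0 0 -8.0
```

View pics/w2.png

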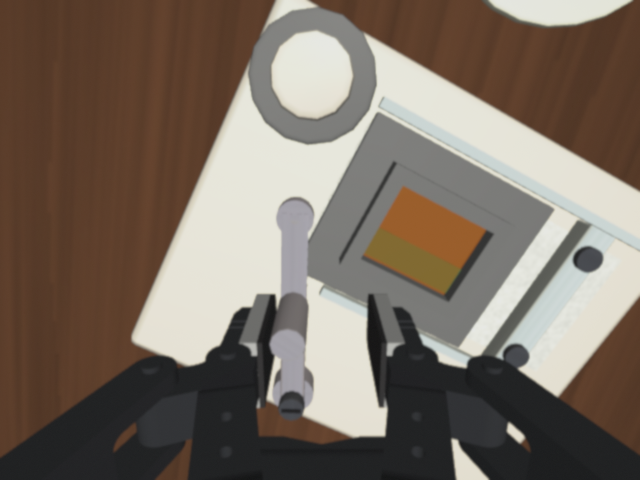

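The left pad is on the knob and the foot (296,215) is just short of the plate edge. The holder is still about 10 mm from the fence. I'll carry on slowly.

>>> arm_command(
  rows="0.8 -0.1 0 0 0 -1;1.6 -0.1 0 0 0 -2;2.4 -0.2 0 0 0 -3;3.2 -0.3 0 0 0 -4;4 -0.5 0 0 0 -5;4.8 -0.6 0 0 0 -6;5.6 -0.7 0 0 0 -7;6.4 -0.9 0 0 0 -8",
)

```text
t: 6.0
tool_pos: [0.5506, 0.0046, 0.1145]
tool_rot: [-2.151, -2.288, 0.001]
contact_force: [-3.1, -1.6, 1.2]
opening: 0.0343
```

```bash
python3 arc.py 8 12 0.3
```

```text
radial of TCP 44.6 tang 12.6 lever viewer deg 109.3 F tang/rad/z -3.15 -1.36 1.16
[540.81563798 -40.68769456] [550.59820897   4.64336932] [0.998 0.062]
0.8 -0.1 0 0 0 -0.7;1.4 -0.2 0 0 0 -1.3;1.9 -0.4 0 0 0 -2.0;2.4 -0.5 0 0 0 -2.7;2.9 -0.6 0 0 0 -3.3;3.4 -0.8 0 0 0 -4.0;4.0 -1.0 0 0 0 -4.7;4.5 -1.1 0 0 0 -5.3;5.0 -1.3 0 0 0 -6.0;5.5 -1.5 0 0 0 -6.7;6.0 -1.6 0 0 0 -7.3;6.5 -1.8 0 0 0 -8.0
```

>>> arm_command(
  rows="0.8 -0.1 0 0 0 -0.7;1.4 -0.2 0 0 0 -1.3;1.9 -0.4 0 0 0 -2;2.4 -0.5 0 0 0 -2.7;2.9 -0.6 0 0 0 -3.3;3.4 -0.8 0 0 0 -4",
)

```text
t: 6.75
tool_pos: [0.5541, 0.0038, 0.1145]
tool_rot: [-2.231, -2.211, 0.001]
contact_force: [-3.3, -0.6, 1.6]
opening: 0.0342
```

```bash
python3 arc.py 4 6 0.3
```

```text
radial of TCP 44.6 tang 12.9 lever viewer deg 105.2 F tang/rad/z -3.3 -0.65 1.6
[540.81563798 -40.68769456] [554.1457482    3.84296364] [ 1.    -0.009]
0.8 -0.2 0 0 0 -0.7;1.3 -0.3 0 0 0 -1.3;1.8 -0.5 0 0 0 -2.0;2.4 -0.7 0 0 0 -2.7;2.9 -0.9 0 0 0 -3.3;3.4 -1.1 0 0 0 -4.0
```

>>> arm_command(
  rows="0.8 -0.2 0 0 0 -0.7;1.3 -0.3 0 0 0 -1.3;1.8 -0.5 0 0 0 -2;2.4 -0.7 0 0 0 -2.7;2.9 -0.9 0 0 0 -3.3;3.4 -1.1 0 0 0 -4",
)

```text
t: 7.5
tool_pos: [0.5576, 0.0027, 0.1146]
tool_rot: [-2.308, -2.131, 0.0]
contact_force: [-0.8, -0.2, 1.1]
opening: 0.0342
```

```bash
python3 arc.py 4 6 0.3; python3 -c "
from h import *
grab('wrist','w3')"
```

```text
radial of TCP 44.6 tang 13.3 lever viewer deg 101.2 F tang/rad/z -0.82 -0.24 1.08
[540.81563798 -40.68769456] [557.62560658   2.73084995] [ 0.997 -0.079]
0.8 -0.2 0 0 0 -0.7;1.3 -0.4 0 0 0 -1.3;1.8 -0.6 0 0 0 -2.0;2.3 -0.9 0 0 0 -2.7;2.8 -1.1 0 0 0 -3.3;3.3 -1.3 0 0 0 -4.0
```

View pics/w3.png

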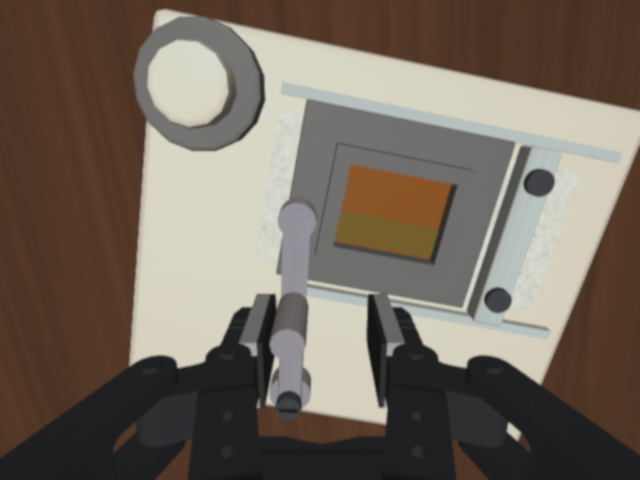

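Run:
```python
from h import *
im=load("w3")
cx,cy,yw=np.load("pose.npy"); ex=np.array([np.cos(yw),np.sin(yw)]);ey=np.array([-ex[1],ex[0]])
def vw(u,v,z):
    p=ray(im,u,v,z/1000)[:2]*1e3-[cx,cy]; return np.round([p@ex,p@ey],1)
for n,u,v,z in [("plate NL",307,100,26),("FL",517,143,26),("FR",467,305,26),("NR",278,272,26),("frame NL",338,145,34),("NR",317,255,34),("foot top",296,215,36),("pivot",289,405,36),("fence top near L",533,147,32),("fence top near R",479,318,32)]: print(n,vw(u,v,z))
g=cv2.resize(im["frame"][80:340,255:575],None,fx=2.4,fy=2.3,interpolation=cv2.INTER_CUBIC)
cv2.imwrite("pics/w3c.png",g[:,:,::-1])
```

```text
plate NL [-35.6  59.3]
FL [43.9 59.5]
FR [45.1 -7.9]
NR [-34.9  -8.6]
frame NL [-21.7  46.4]
NR [-21.2   4.5]
foot top [-31.8  19. ]
pivot [-20.1 -63.4]
fence top near L [47.2 59.1]
fence top near R [ 48.8 -10.1]
```

View pics/w3c.png

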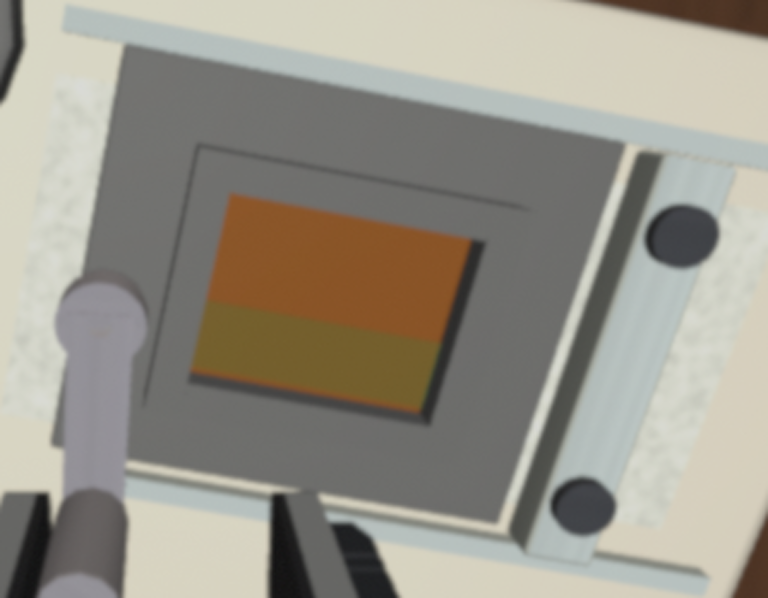

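The foot (296,215) is on the edge strip, since the force dropped from 3.3 to 0.8 N. A sliver of about 2 mm still shows between the plate and the fence. I'll push on in small steps so the frame wall takes the holder the rest of the way.

>>> arm_command(
  rows="0.8 -0.2 0 0 0 -0.7;1.3 -0.4 0 0 0 -1.3;1.8 -0.6 0 0 0 -2;1.8 -0.6 0 0 0 -2",
)

```text
t: 8.05
tool_pos: [0.5592, 0.0021, 0.1145]
tool_rot: [-2.344, -2.09, 0.001]
contact_force: [-4.2, -1.1, 2.9]
opening: 0.0344
```

```bash
python3 arc.py 2 3 0
python3 - <<'E'
from h import *
im=load("w3")
cx,cy,yw=np.load("pose.npy"); ex=np.array([np.cos(yw),np.sin(yw)]);ey=np.array([-ex[1],ex[0]])
V=lambda x,y,z:np.array([*((np.array([cx,cy])+x*ex+y*ey)/1000),z/1000])
for y in(59,-9):
  for x,z in((44.5,26),(47.5,32),(47.5,26),(47.5,22)): print(x,y,z,proj(im,V(x,y,z)).round(1))
E
```

```text
radial of TCP 44.7 tang 13.3 lever viewer deg 99.2 F tang/rad/z -4.06 -1.58 2.9
[540.81563798 -40.68769456] [559.15069613   2.14573989] [ 0.993 -0.115]
0.5 -0.2 0 0 0 -0.7;1.0 -0.4 0 0 0 -1.3;1.5 -0.7 0 0 0 -2.0
44.5 59 26 [518.2 144.6]
47.5 59 32 [533.8 147.6]
47.5 59 26 [525.9 146.2]
47.5 59 22 [521.  145.4]
44.5 -9 26 [464.8 307.2]
47.5 -9 32 [476.8 315.2]
47.5 -9 26 [471.7 308.4]
47.5 -9 22 [468.4 304.2]
```

>>> arm_command(
  rows="0.3 -0.1 0 0 0 -0.4;0.5 -0.2 0 0 0 -0.7;0.8 -0.3 0 0 0 -1;0.8 -0.3 0 0 0 -1",
)

```text
t: 8.55
tool_pos: [0.5597, 0.0018, 0.1144]
tool_rot: [-2.362, -2.069, 0.002]
contact_force: [-4.1, -0.3, 2.9]
opening: 0.0342
```

```bash
python3 arc.py 2 3 0
python3 - <<'E'
from h import *
im=grab("wrist","w4")
g=cv2.resize(im["frame"][80:340,255:575],None,fx=2.4,fy=2.3,interpolation=cv2.INTER_CUBIC)
cv2.imwrite("pics/w4c.png",g[:,:,::-1])
E
```

```text
radial of TCP 44.6 tang 13.1 lever viewer deg 98.1 F tang/rad/z -4.05 -0.86 2.91
[540.81563798 -40.68769456] [559.72793012   1.80018723] [ 0.991 -0.132]
0.5 -0.2 0 0 0 -0.7;1.0 -0.5 0 0 0 -1.3;1.5 -0.7 0 0 0 -2.0
```

View pics/w4c.png

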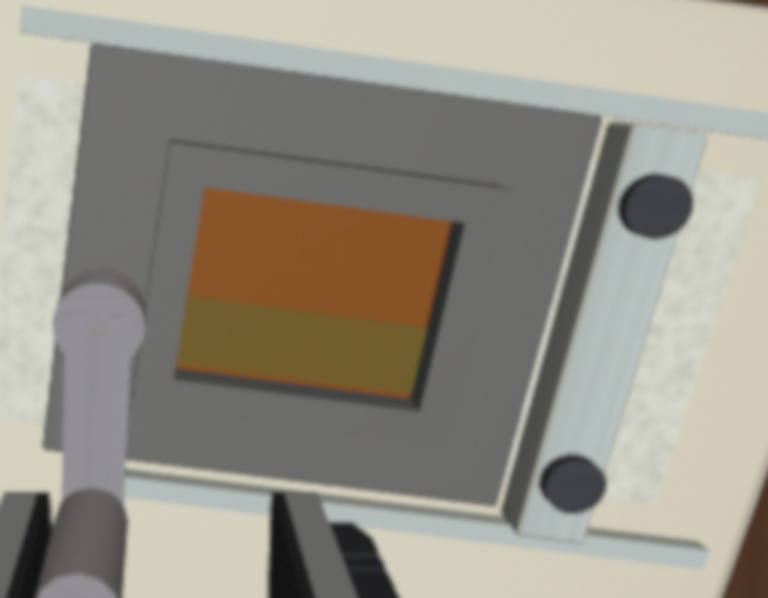

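The gap at the fence is closing (white sliver at crop (545,310)) and the foot is near the frame line. I'll keep going.

>>> arm_command(
  rows="0.5 -0.2 0 0 0 -0.7;1 -0.5 0 0 0 -1.3;1 -0.5 0 0 0 -1.3",
)

```text
t: 8.98
tool_pos: [0.5607, 0.0013, 0.1144]
tool_rot: [-2.386, -2.041, 0.002]
contact_force: [-4.6, -0.9, 2.8]
opening: 0.0342
```

```bash
python3 arc.py 2 3 0
```

```text
radial of TCP 44.6 tang 13.2 lever viewer deg 96.8 F tang/rad/z -4.36 -1.55 2.81
[540.81563798 -40.68769456] [560.70731965   1.34347579] [ 0.988 -0.155]
0.5 -0.2 0 0 0 -0.7;1.0 -0.5 0 0 0 -1.3;1.5 -0.7 0 0 0 -2.0
```

>>> arm_command(
  rows="0.5 -0.2 0 0 0 -0.7;0.8 -0.4 0 0 0 -1;0.8 -0.4 0 0 0 -1",
)

```text
t: 9.35
tool_pos: [0.5609, 0.0011, 0.1143]
tool_rot: [-2.402, -2.019, 0.005]
contact_force: [-6.6, -0.2, 4.7]
opening: 0.0344
```

```bash
python3 arc.py 1 2 0
```

```text
radial of TCP 44.6 tang 12.6 lever viewer deg 95.8 F tang/rad/z -6.47 -1.32 4.74
[540.81563798 -40.68769456] [560.91404154   1.05917603] [ 0.985 -0.172]
0.4 -0.2 0 0 0 -0.5;0.7 -0.4 0 0 0 -1.0
```

Home contact: the push is rising steeply and the arm has stopped advancing. I'll ramp up the force gently with a little upward bias to relieve the vertical friction.

>>> arm_command(
  rows="0.6 -0.1 0.3 0 0 0;0.8 -0.15 0.4 0 0 0;0.9 -0.15 0.4 0 0 0;0.9 -0.15 0.4 0 0 0",
)

```text
t: 9.85
tool_pos: [0.561, 0.001, 0.1143]
tool_rot: [-2.401, -2.018, 0.007]
contact_force: [-6.5, -0.2, 2.8]
opening: 0.0342
```

```bash
python3 arc.py 1 2 0
```

```text
radial of TCP 44.6 tang 12.7 lever viewer deg 95.8 F tang/rad/z -6.36 -1.27 2.77
[540.81563798 -40.68769456] [561.01325518   1.03073395] [ 0.985 -0.172]
0.4 -0.2 0 0 0 -0.5;0.7 -0.4 0 0 0 -1.0
```

>>> arm_command(
  rows="0.9 -0.15 0.3 0 0 0;1.1 -0.2 0.3 0 0 0;1.3 -0.2 0.4 0 0 0;1.4 -0.25 0.4 0 0 0;1.4 -0.25 0.4 0 0 0",
)

```text
t: 10.48
tool_pos: [0.5613, 0.001, 0.1142]
tool_rot: [-2.399, -2.017, 0.011]
contact_force: [-7.4, -0.3, 4.1]
opening: 0.034
```

```bash
python3 arc.py 1 2 0
```

```text
radial of TCP 44.6 tang 13.0 lever viewer deg 95.8 F tang/rad/z -7.25 -1.55 4.13
[540.81563798 -40.68769456] [561.32121664   0.9853339 ] [ 0.985 -0.172]
0.4 -0.2 0 0 0 -0.5;0.7 -0.4 0 0 0 -1.0
```

>>> arm_command(
  rows="1.1 -0.2 0.3 0 -0.2 0;1.3 -0.2 0.4 0 -0.4 0;1.5 -0.25 0.5 0 -0.4 0;1.6 -0.25 0.5 0 -0.4 0;1.6 -0.25 0.5 0 -0.4 0",
)

```text
t: 11.1
tool_pos: [0.5613, 0.001, 0.1142]
tool_rot: [-2.399, -2.017, 0.009]
contact_force: [-11.0, -0.7, 5.1]
opening: 0.0342
```

```bash
python3 arc.py 1 2 0; python3 -c "
from h import *
o=monitor.get_obs(); print(Rn.from_rotvec(o['tool_rot']).as_matrix()[:,2].round(4))"
```

```text
radial of TCP 44.5 tang 13.0 lever viewer deg 95.8 F tang/rad/z -10.69 -2.61 5.13
[540.81563798 -40.68769456] [561.31248705   0.95068916] [ 0.985 -0.172]
0.4 -0.2 0 0 0 -0.5;0.7 -0.4 0 0 0 -1.0
[-0.0088  0.0018 -1.    ]
```

>>> arm_command(
  rows="1.6 -0.25 0.5 0 -0.4 0;1.7 -0.25 0.6 0 -0.45 0;1.75 -0.3 0.6 0 -0.5 0;1.75 -0.3 0.6 0 -0.5 0;1.75 -0.3 0.6 0 -0.5 0;1.75 -0.3 0.6 0 -0.5 0;1.75 -0.3 0.6 0 -0.5 0;1.75 -0.3 0.6 0 -0.5 0;1.75 -0.3 0.6 0 -0.5 0;1.75 -0.3 0.6 0 -0.5 0;1.75 -0.3 0.6 0 -0.5 0;1.75 -0.3 0.6 0 -0.5 0",
)

```text
t: 12.6
tool_pos: [0.5612, 0.001, 0.1142]
tool_rot: [-2.4, -2.018, 0.005]
contact_force: [-11.3, -0.7, 6.1]
opening: 0.0343
```

```bash
python3 arc.py 1 2 0; python3 -c "
from h import *
im=grab('wrist','w5')
g=cv2.resize(im['frame'][80:340,255:575],None,fx=2.4,fy=2.3,interpolation=cv2.INTER_CUBIC)
cv2.imwrite('pics/w5c.png',g[:,:,::-1])
for i in range(4):
  o=monitor.get_obs();print(o['t'],o['contact_force'].round(1)); vision.get_image('wrist')"
```

```text
radial of TCP 44.5 tang 13.0 lever viewer deg 95.9 F tang/rad/z -10.96 -2.67 6.11
[540.81563798 -40.68769456] [561.21321056   0.95187446] [ 0.985 -0.171]
0.4 -0.2 0 0 0 -0.5;0.7 -0.4 0 0 0 -1.0
12.65 [-11.5  -0.4   7.1]
12.7 [-12.2  -0.4   6.5]
12.75 [-11.6  -0.4   6.6]
12.8 [-11.   -0.3   6.4]
```

View pics/w5c.png

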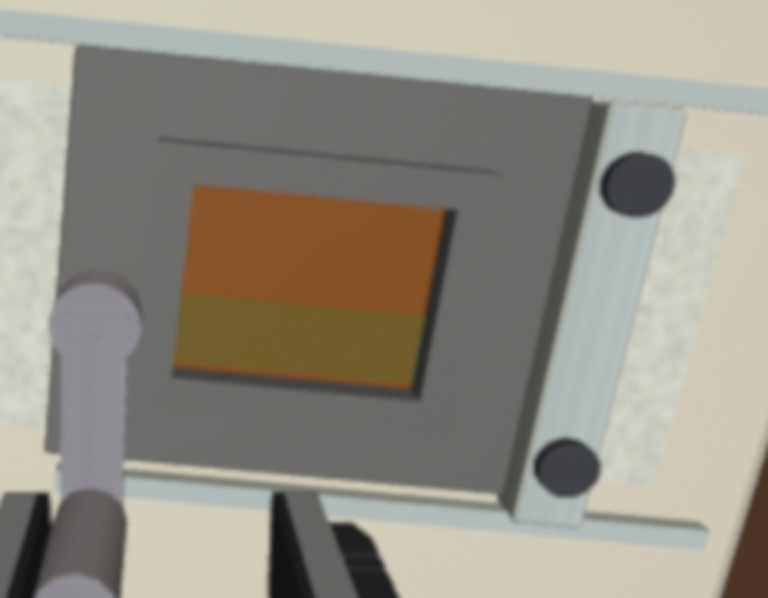

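The white sliver is gone, so the plate is against the fence, with the foot pressed at the frame at about 11–12 N. I'll hold one more second at a touch more, then ease off.

>>> arm_command(
  rows="1.75 -0.3 0.8 0 -0.5 0;1.85 -0.3 0.9 0 -0.5 0;1.85 -0.3 0.9 0 -0.5 0;1.85 -0.3 0.9 0 -0.5 0;1.85 -0.3 0.9 0 -0.5 0;1.85 -0.3 0.9 0 -0.5 0;1.85 -0.3 0.9 0 -0.5 0;1.85 -0.3 0.9 0 -0.5 0;1.85 -0.3 0.9 0 -0.5 0;1.85 -0.3 0.9 0 -0.5 0",
)

```text
t: 14.1
tool_pos: [0.5611, 0.0009, 0.1143]
tool_rot: [-2.4, -2.019, 0.002]
contact_force: [-10.8, -0.4, 6.4]
opening: 0.0342
```

```bash
python3 arc.py 1 2 0
```

```text
radial of TCP 44.5 tang 12.8 lever viewer deg 95.9 F tang/rad/z -10.59 -2.27 6.39
[540.81563798 -40.68769456] [561.06511516   0.92269888] [ 0.985 -0.171]
0.4 -0.2 0 0 0 -0.5;0.7 -0.4 0 0 0 -1.0
```

>>> arm_command(
  rows="1.8 -0.3 0.8 0 -0.5 0;1.95 -0.3 0.9 0 -0.55 0;2.05 -0.35 0.9 0 -0.6 0;2.05 -0.35 0.9 0 -0.6 0;2.05 -0.35 0.9 0 -0.6 0;2.05 -0.35 0.9 0 -0.6 0;2.05 -0.35 0.9 0 -0.6 0;2.05 -0.35 0.9 0 -0.6 0;2.05 -0.35 0.9 0 -0.6 0;2.05 -0.35 0.9 0 -0.6 0;2.05 -0.35 0.9 0 -0.6 0;2.05 -0.35 0.9 0 -0.6 0",
)

```text
t: 15.6
tool_pos: [0.5609, 0.0009, 0.1143]
tool_rot: [-2.401, -2.021, -0.003]
contact_force: [-11.8, -0.2, 6.4]
opening: 0.0341
```

```bash
python3 arc.py 1 2 0
```

```text
radial of TCP 44.4 tang 12.7 lever viewer deg 95.9 F tang/rad/z -11.62 -2.25 6.42
[540.81563798 -40.68769456] [560.91098988   0.8808242 ] [ 0.985 -0.171]
0.4 -0.2 0 0 0 -0.5;0.7 -0.4 0 0 0 -1.0
```

Held at about 11–12 N for over 4 s in all. Now I'll release, lift and go to the lamp.

>>> arm_command(
  rows="-0.5 0.1 0 0 0 0;-2 0.4 0 0 0 0;-6 1 0 0 0 0;-10 1.7 0 0 0 0;-10 1.7 0 0 0 0;-10 1.7 25 0 0 0;-10 1.7 50 0 0 0;-10 1.7 70 0 0 0;-10 1.7 70 0 0 0",
)

```text
t: 16.73
tool_pos: [0.5521, 0.0024, 0.1865]
tool_rot: [2.404, 2.023, 0.007]
contact_force: [0.1, -0.5, 0.5]
opening: 0.0342
```

>>> arm_command(
  rows="0 20 0 0 0 0;-10 40 0 0 0 0;-18 60 0 0 0 0;-26 84 0 0 0 0;-26 84 -15 0 0 0;-26 84 -30 0 0 0;-26 84 -40 0 0 0;-26 84 -40 0 0 0",
  jaw=0,
)

```text
t: 17.73
tool_pos: [0.5253, 0.0859, 0.1447]
tool_rot: [-2.403, -2.02, -0.004]
contact_force: [0.1, -0.4, -0.1]
opening: 0.0
```

Run:
```python
from h import *
im=grab("wrist","w6"); o=monitor.get_obs(); print({k:np.round(o[k],4) for k in("t","tool_pos","opening","contact_force")}); print(Rn.from_rotvec(o['tool_rot']).as_matrix()[:,2].round(4))
s=grab("scene","s6")["frame"][225:375,305:455]; s=cv2.resize(s,(480,480),interpolation=cv2.INTER_CUBIC)
cv2.imwrite("pics/w6c.png",np.hstack([im["frame"][:,:320],s])[:,:,::-1])
print(proj(im,[.5247,.0864,.044]))
```

```text
{'t': np.float64(17.775), 'tool_pos': array([0.5259, 0.086 , 0.1457]), 'opening': np.float64(0.0), 'contact_force': array([0.7851, 0.0076, 0.4554])}
[ 0.0022  0.0029 -1.    ]
[319.34316916 284.08720015]
```

View pics/w6.png

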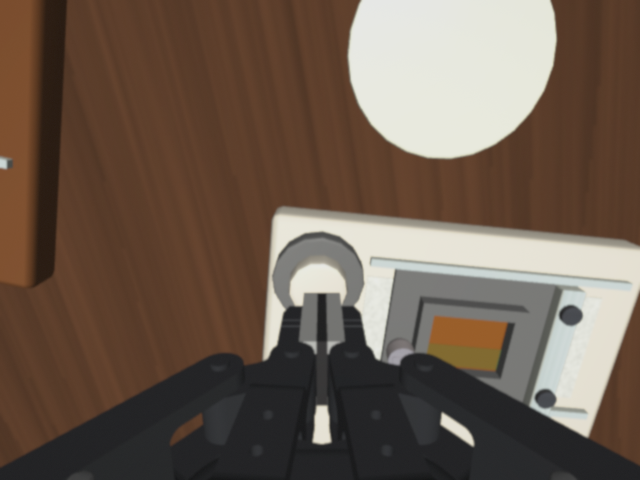

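The closed fingertips are above the button (319,285), and the clip foot (400,352) is still home at the frame. Pressing now.

>>> arm_command(
  rows="0 0 -12 0 0 0;0 0 -22 0 0 0;0 0 -27 0 0 0;0 0 -30 0 0 0;0 0 -32 0 0 0;0 0 -34 0 0 0;0 0 -35 0 0 0;0 0 -35 0 0 0;0 0 -35 0 0 0",
)

```text
t: 18.95
tool_pos: [0.5273, 0.086, 0.1188]
tool_rot: [-2.403, -2.022, -0.002]
contact_force: [-24.0, -2.5, 46.2]
opening: -0.0002
```

The force is too high, so the button has bottomed sooner than expected. Backing off.

>>> arm_command(
  rows="0 0 2 0 0 0;-1 0 5 0 0 0;-1 0 5 0 0 0;-1 0 5 0 0 0",
)

```text
t: 19.45
tool_pos: [0.5264, 0.086, 0.1236]
tool_rot: [-2.403, -2.022, -0.002]
contact_force: [1.2, 0.3, 2.9]
opening: 0.0
```

Run:
```python
from h import *
im=grab("scene","s7"); o=monitor.get_obs(); print({k:np.round(o[k],4) for k in("t","tool_pos","contact_force")})
s=cv2.resize(im["frame"][190:350,300:480],None,fx=4,fy=3.75,interpolation=cv2.INTER_CUBIC)
cv2.imwrite("pics/s7c.png",s[:,:,::-1])
```

```text
{'t': np.float64(19.5), 'tool_pos': array([0.5264, 0.086 , 0.1236]), 'contact_force': array([1.6914, 0.6026, 2.3827])}
```

View pics/s7c.png

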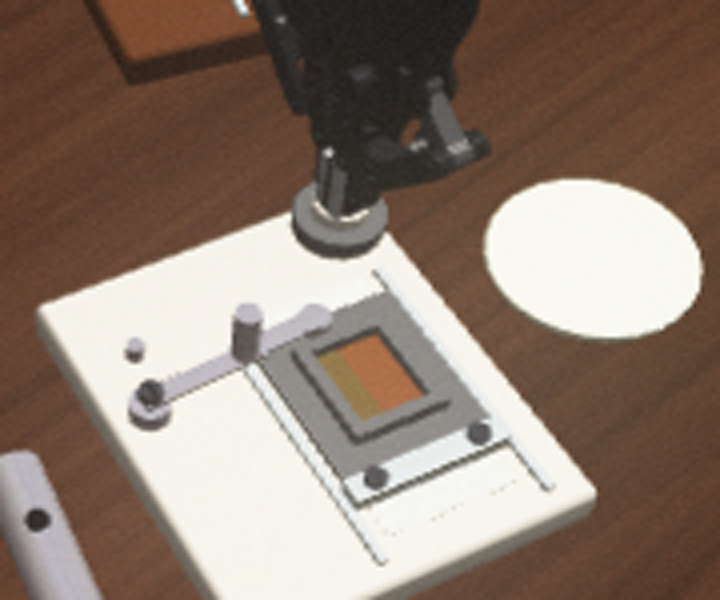

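The fingertip is on the white button (crop (335,205)), the clip is still home (foot at (318,318)), and the coaster is untouched. 2.4 N at this height means the shut tips reach about 8 mm further than I assumed. I'll profile the button gently to confirm its full 6 mm travel.

>>> arm_command(
  rows="0 0 2 0 0 0;0 0 2 0 0 0;0 0 2 0 0 0",
)

```text
t: 19.88
tool_pos: [0.5262, 0.0859, 0.1253]
tool_rot: [-2.402, -2.022, -0.001]
contact_force: [0.9, -0.1, 1.5]
opening: 0.0003
```

>>> arm_command(
  rows="0 0 2 0 0 0;0 0 2 0 0 0;0 0 2 0 0 0",
)

```text
t: 20.25
tool_pos: [0.5258, 0.0859, 0.1268]
tool_rot: [-2.402, -2.021, 0.0]
contact_force: [0.0, 0.1, -0.1]
opening: -0.0003
```

>>> arm_command(
  rows="0 0 -2 0 0 0;-1 0 -4 0 0 0;-1 0 -5 0 0 0;-1 0 -6 0 0 0;-1 0 -6 0 0 0;-1 0 -6 0 0 0",
)

```text
t: 21.0
tool_pos: [0.5254, 0.0859, 0.1214]
tool_rot: [-2.403, -2.022, -0.002]
contact_force: [2.5, -0.9, 4.2]
opening: 0.0004
```

>>> arm_command(
  rows="0 0 -0.5 0 0 0;0 0 -1 0 0 0;0 0 -1 0 0 0;0 0 -1 0 0 0",
)

```text
t: 21.5
tool_pos: [0.5254, 0.0859, 0.1204]
tool_rot: [-2.403, -2.022, -0.002]
contact_force: [2.8, -0.2, 4.2]
opening: 0.0004
```

>>> arm_command(
  rows="0 0 -0.5 0 0 0;0 0 -1 0 0 0;0 0 -1.3 0 0 0;0 0 -1.3 0 0 0;0 0 -1.3 0 0 0",
)

```text
t: 22.12
tool_pos: [0.5255, 0.0859, 0.1196]
tool_rot: [-2.403, -2.022, -0.002]
contact_force: [-0.2, 0.0, 7.6]
opening: -0.0001
```

The button is fully down: 7.6 N at about 6.2 mm of travel, and stiff there. Now I'll lift, reopen and return to straddle the knob, a bit higher this time to clear the lever.

>>> arm_command(
  rows="0 0 3 0 0 0;0 0 20 0 0 0;0 0 45 0 0 0;0 0 70 0 0 0;6 -20 75 0 0 0;12 -40 75 0 0 0;18 -60 75 0 0 0;25 -82.5 75 0 0 0;25 -82.5 75 0 0 0;25 -82.5 75 0 0 0",
)

```text
t: 23.38
tool_pos: [0.55, 0.0034, 0.1938]
tool_rot: [-2.402, -2.02, -0.0]
contact_force: [-0.0, 0.1, 1.0]
opening: 0.0
```

>>> arm_command(
  rows="0 0 0 0 0 0;0 0 0 0 0 0;0 0 0 0 0 0",
  jaw=0.4,
)

```text
t: 23.75
tool_pos: [0.5499, 0.0037, 0.1939]
tool_rot: [-2.401, -2.021, -0.0]
contact_force: [0.3, 0.5, 0.6]
opening: 0.0338
```

```bash
python3 - <<'E'
from h import *
im=grab("wrist","w8"); o=monitor.get_obs(); print({k:np.round(o[k],4) for k in("t","tool_pos","opening","contact_force")}); print(proj(im,[.5502,.0033,.066]))
cv2.imwrite("pics/w8c.png",im["frame"][:,:,::-1])
E
python3 arc.py 1 1 0
```

```text
{'t': np.float64(23.8), 'tool_pos': array([0.55  , 0.0036, 0.1939]), 'opening': np.float64(0.0338), 'contact_force': array([-0.4873,  0.5172, -0.0288])}
[322.21496298 263.96484568]
radial of TCP 45.2 tang 1.5 lever viewer deg 95.9 F tang/rad/z -0.57 0.43 -0.03
[540.81563798 -40.68769456] [549.9841004    3.64297735] [ 0.985 -0.171]
0.8 -0.2 0 0 0 -1.0
```

View pics/w8c.png

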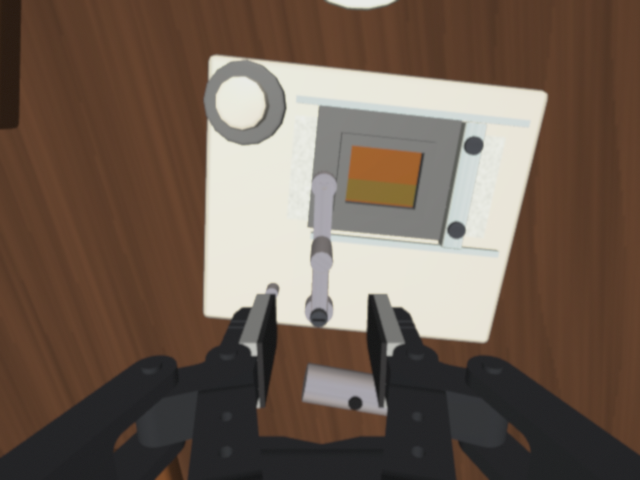

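The knob (321,262) is centred between the fingers, and the holder is at the fence with the clip still on it. Descending.

>>> arm_command(
  rows="0 0 -20 0 0 0;0 0 -40 0 0 0;0 0 -60 0 0 0;0 0 -73 0 0 0;0 0 -73 0 0 0;-4 0.7 -73 0 0 0;-8 1.4 -73 0 0 0;-10 1.7 -73 0 0 0;-10 1.7 -73 0 0 0",
)

```text
t: 24.92
tool_pos: [0.54, 0.0054, 0.1213]
tool_rot: [-2.402, -2.021, -0.001]
contact_force: [0.8, 0.1, 0.3]
opening: 0.0341
```

```bash
python3 arc.py -10 12 -0.5
```

```text
radial of TCP 45.2 tang -8.7 lever viewer deg 95.9 F tang/rad/z 0.74 0.19 0.3
[540.81563798 -40.68769456] [539.98429336   5.35408512] [ 0.985 -0.171]
-1.2 0.1 0 0 0 0.8;-1.8 0.0 0 0 0 1.7;-2.5 -0.0 0 0 0 2.5;-3.2 -0.1 0 0 0 3.3;-3.8 -0.1 0 0 0 4.2;-4.5 -0.2 0 0 0 5.0;-5.2 -0.3 0 0 0 5.8;-5.8 -0.4 0 0 0 6.7;-6.5 -0.5 0 0 0 7.5;-7.2 -0.6 0 0 0 8.3;-7.8 -0.7 0 0 0 9.2;-8.5 -0.8 0 0 0 10.0
```

>>> arm_command(
  rows="-1.2 0.1 0 0 0 0.8;-1.8 0 0 0 0 1.7;-2.5 0 0 0 0 2.5;-3.2 -0.1 0 0 0 3.3;-3.8 -0.1 0 0 0 4.2;-4.5 -0.2 0 0 0 5;-5.2 -0.3 0 0 0 5.8;-5.8 -0.4 0 0 0 6.7;-6.5 -0.5 0 0 0 7.5;-7.2 -0.6 0 0 0 8.3;-7.8 -0.7 0 0 0 9.2;-8.5 -0.8 0 0 0 10",
)

```text
t: 26.42
tool_pos: [0.5311, 0.0045, 0.121]
tool_rot: [-2.215, -2.224, 0.0]
contact_force: [0.9, 0.7, -0.7]
opening: 0.0345
```

```bash
python3 arc.py -24 12 -0.3
```

```text
radial of TCP 45.2 tang -9.5 lever viewer deg 105.9 F tang/rad/z 0.86 0.65 -0.74
[540.81563798 -40.68769456] [531.12941814   4.52641898] [1.    0.004]
-1.9 -0.4 0 0 0 2.0;-3.4 -0.8 0 0 0 4.0;-5.0 -1.3 0 0 0 6.0;-6.5 -1.8 0 0 0 8.0;-8.0 -2.4 0 0 0 10.0;-9.5 -3.1 0 0 0 12.0;-10.9 -3.8 0 0 0 14.0;-12.4 -4.5 0 0 0 16.0;-13.8 -5.3 0 0 0 18.0;-15.2 -6.1 0 0 0 20.0;-16.5 -7.0 0 0 0 22.0;-17.8 -8.0 0 0 0 24.0
```

>>> arm_command(
  rows="-1.9 -0.4 0 0 0 2;-3.4 -0.8 0 0 0 4;-5 -1.3 0 0 0 6;-6.5 -1.8 0 0 0 8;-8 -2.4 0 0 0 10;-9.5 -3.1 0 0 0 12;-10.9 -3.8 0 0 0 14;-12.4 -4.5 0 0 0 16;-13.8 -5.3 0 0 0 18;-15.2 -6.1 0 0 0 20;-16.5 -7 0 0 0 22;-17.8 -8 0 0 0 24",
)

```text
t: 27.92
tool_pos: [0.5132, -0.0035, 0.1209]
tool_rot: [-1.701, -2.638, 0.001]
contact_force: [1.1, 1.4, -1.0]
opening: 0.034
```

```bash
python3 arc.py -15 12 -0.3
```

```text
radial of TCP 45.3 tang -9.8 lever viewer deg 130.1 F tang/rad/z 1.56 0.81 -1.04
[540.81563798 -40.68769456] [513.20005304  -3.51515515] [0.911 0.412]
-1.1 -0.7 0 0 0 1.2;-1.9 -1.4 0 0 0 2.5;-2.6 -2.0 0 0 0 3.7;-3.4 -2.7 0 0 0 5.0;-4.1 -3.4 0 0 0 6.2;-4.9 -4.1 0 0 0 7.5;-5.6 -4.8 0 0 0 8.8;-6.3 -5.5 0 0 0 10.0;-7.0 -6.3 0 0 0 11.2;-7.6 -7.0 0 0 0 12.5;-8.3 -7.8 0 0 0 13.8;-8.9 -8.6 0 0 0 15.0
```

>>> arm_command(
  rows="-1.1 -0.7 0 0 0 1.2;-1.9 -1.4 0 0 0 2.5;-2.6 -2 0 0 0 3.7;-3.4 -2.7 0 0 0 5;-4.1 -3.4 0 0 0 6.2;-4.9 -4.1 0 0 0 7.5;-5.6 -4.8 0 0 0 8.8;-6.3 -5.5 0 0 0 10;-7 -6.3 0 0 0 11.2;-7.6 -7 0 0 0 12.5;-8.3 -7.8 0 0 0 13.8;-8.9 -8.6 0 0 0 15",
)

```text
t: 29.42
tool_pos: [0.5042, -0.0122, 0.1209]
tool_rot: [-1.341, -2.838, 0.002]
contact_force: [0.2, 2.1, -0.5]
opening: 0.0339
```

```bash
python3 arc.py -5 10 0
```

```text
radial of TCP 45.3 tang -10.2 lever viewer deg 145.2 F tang/rad/z 1.48 1.45 -0.45
[540.81563798 -40.68769456] [504.23116179 -12.17812624] [0.772 0.635]
-0.2 -0.3 0 0 0 0.5;-0.5 -0.6 0 0 0 1.0;-0.7 -1.0 0 0 0 1.5;-1.0 -1.3 0 0 0 2.0;-1.2 -1.6 0 0 0 2.5;-1.4 -2.0 0 0 0 3.0;-1.7 -2.3 0 0 0 3.5;-1.9 -2.6 0 0 0 4.0;-2.1 -3.0 0 0 0 4.5;-2.3 -3.3 0 0 0 5.0
```

>>> arm_command(
  rows="-0.2 -0.3 0 0 0 0.5;-0.5 -0.6 0 0 0 1;-0.7 -1 0 0 0 1.5;-1 -1.3 0 0 0 2;-1 -1.3 0 0 0 2",
)

```text
t: 30.05
tool_pos: [0.5032, -0.0135, 0.121]
tool_rot: [-1.291, -2.861, 0.002]
contact_force: [0.2, 0.8, -0.4]
opening: 0.0342
```

>>> arm_command(
  rows="-0.2 -0.3 0 0 0 0.5;-0.5 -0.6 0 0 0 1;-0.5 -0.6 0 0 0 1",
)

```text
t: 30.42
tool_pos: [0.5028, -0.0141, 0.1209]
tool_rot: [-1.266, -2.873, 0.001]
contact_force: [2.1, 1.0, -2.1]
opening: 0.0342
```

```bash
python3 arc.py -2 4 0
```

```text
radial of TCP 45.3 tang -10.1 lever viewer deg 148.2 F tang/rad/z 2.26 -0.69 -2.13
[540.81563798 -40.68769456] [502.84435551 -14.08131847] [0.738 0.675]
-0.2 -0.3 0 0 0 0.5;-0.5 -0.7 0 0 0 1.0;-0.7 -1.0 0 0 0 1.5;-0.9 -1.3 0 0 0 2.0
```

Nearing the stop, since the force has started to rise. I'll keep to half-degree steps.

>>> arm_command(
  rows="-0.3 -0.3 0 0 0 0.4;-0.5 -0.5 0 0 0 0.4;-0.5 -0.5 0 0 0 0.4",
)

```text
t: 30.8
tool_pos: [0.5027, -0.0144, 0.121]
tool_rot: [-1.256, -2.878, -0.0]
contact_force: [4.2, 1.8, -1.4]
opening: 0.034
```

```bash
python3 arc.py -2 4 0
```

```text
radial of TCP 45.2 tang -10.1 lever viewer deg 148.6 F tang/rad/z 4.29 -1.49 -1.41
[540.81563798 -40.68769456] [502.67451191 -14.36758284] [0.733 0.68 ]
-0.2 -0.3 0 0 0 0.5;-0.5 -0.7 0 0 0 1.0;-0.7 -1.0 0 0 0 1.5;-0.9 -1.3 0 0 0 2.0
```

>>> arm_command(
  rows="-0.4 -0.4 0 0 0 0;-0.7 -0.6 0 0 0 0;-0.7 -0.6 0 0 0 0;-0.7 -0.6 0 0 0 0",
)

```text
t: 31.3
tool_pos: [0.5025, -0.0145, 0.121]
tool_rot: [-1.257, -2.879, -0.003]
contact_force: [5.2, 4.3, -3.6]
opening: 0.0342
```

```bash
python3 arc.py -2 4 0
```

```text
radial of TCP 45.2 tang -10.4 lever viewer deg 148.5 F tang/rad/z 6.78 -0.4 -3.6
[540.81563798 -40.68769456] [502.47255768 -14.54729676] [0.734 0.68 ]
-0.2 -0.3 0 0 0 0.5;-0.5 -0.7 0 0 0 1.0;-0.7 -1.0 0 0 0 1.5;-0.9 -1.4 0 0 0 2.0
```

The clip is on its stop: 6.8 N gives no further motion, at an estimated lever angle of about 147.5°. Releasing by centring the gap, then lifting away.

>>> arm_command(
  rows="1 0.9 0 0 0 0;4 3.7 0 0 0 0;7.5 7 0 0 0 0;7.5 7 0 0 0 0;7.5 7 25 0 0 0;7.5 7 60 0 0 0;7.5 7 110 0 0 0;-20 7 150 0 0 0;-60 7 180 0 0 0;-100 7 200 0 0 0;-100 7 200 0 0 0",
)

```text
t: 32.67
tool_pos: [0.4017, -0.0076, 0.3237]
tool_rot: [1.256, 2.873, 0.004]
contact_force: [0.7, 0.9, 0.5]
opening: 0.034
```

Run:
```python
from h import *
t=grab("top","t9"); s=grab("scene","s9"); o=monitor.get_obs(); print(o["t"],o["tool_pos"],o["contact_force"].round(1))
a=cv2.resize(t["frame"][90:260,180:440],(400,262),interpolation=cv2.INTER_CUBIC)
a0=cv2.resize(load("top0")["frame"][90:260,180:440],(400,262),interpolation=cv2.INTER_CUBIC)
b=cv2.resize(s["frame"][215:395,285:485],(400,360))
b=cv2.resize(s["frame"][215:395,285:485],(400,524),interpolation=cv2.INTER_CUBIC)
cv2.imwrite("pics/end.png",np.hstack([np.vstack([a0,a]),b])[:,:,::-1])
```

```text
32.775 [ 0.40244223 -0.00758113  0.32113847] [ 0.5 -1.3 -0.5]
```

The picture limit is reached, so I'll check numerically instead.

Run:
```python
from h import *
A,B=load("scene0"),load("s9"); cx,cy,yw=np.load("pose.npy"); ex=np.array([np.cos(yw),np.sin(yw)]);ey=np.array([-ex[1],ex[0]])
a,b=A["frame"].astype(int),B["frame"].astype(int); d=np.abs(a-b).max(2)
for n,(x0,x1,y0,y1) in dict(coaster=(418,480,235,283),torch=(292,342,305,388),lamp=(372,400,232,260)).items():
    print(n,"mean diff",d[y0:y1,x0:x1].mean().round(2),"px>40:",(d[y0:y1,x0:x1]>40).sum(),"of",(y1-y0)*(x1-x0))
def vw(u,v,z):
    p=ray(B,u,v,z/1000)[:2]*1e3-[cx,cy]; return np.round([p@ex,p@ey],1)
# dark grey plate outline
f=b; m=((f.max(2)-f.min(2)<14)&(f.mean(2)>85)&(f.mean(2)<150)).astype(np.uint8)
r=np.zeros_like(m); r[255:345,352:435]=1; m*=r; m=cv2.morphologyEx(m,cv2.MORPH_OPEN,np.ones((3,3),np.uint8))
c=max(cv2.findContours(m,cv2.RETR_EXTERNAL,cv2.CHAIN_APPROX_NONE)[0],key=cv2.contourArea); h=cv2.convexHull(c)[:,0]
W=np.array([vw(u,v,26) for u,v in h],np.float32); print("plate rect viewer",cv2.minAreaRect(W), W.min(0),W.max(0))
# lever: mean grey-lilac pixels near predicted line for candidate angles (predicted sample brightness at foot)
for ang in (141.5,144,147.3,149):
    t=np.radians(ang); P=[proj(B,[*((np.array([cx,cy])+(-20+rr*np.cos(t))*ex+(-62+rr*np.sin(t))*ey)/1000),.036]) for rr in (60,65,70,75,80,84)]
    print(ang,[tuple(f[int(round(v)),int(round(u))]) [0].item() for u,v in P],P[4].round(1))
```

```text
coaster mean diff 1.77 px>40: 0 of 2976
torch mean diff 2.96 px>40: 0 of 4150
lamp mean diff 2.62 px>40: 0 of 784
plate rect viewer ((12.063400268554688, 25.700647354125977), (85.6058349609375, 69.4885482788086), 0.08924601972103119) [-30.7  -9.1] [54.9 60.4]
141.5 [154, 171, 234, 157, 194, 175] [345.  257.1]
144 [93, 174, 189, 190, 196, 189] [343.  256.8]
147.3 [89, 187, 193, 190, 189, 192] [340.3 256.5]
149 [89, 183, 189, 189, 191, 192] [338.9 256.4]
```

```bash
python3 -c "
from h import *
print(workorder.finish_job())"
```

```text
the job is handed in; nothing more can be done
None
```

I swung the clip until the holder met the fence and the foot was home at the frame, pressed the lamp fully down, and swung the clip back to its stop. I handed the job in at about 33 s; no verdict is reported.

**Push at home:** I held roughly 11–12 N at the knob for about 4 s (10.6–12.2 N in the readings). There was also about 6 N of vertical force during that push, probably the fingertips resting on the lever. That makes about 13.5 N in all.

**Lamp:** With the clip released, the first press overshot to 46 N down on the button (plus 24 N sideways). The shut fingertips reach about 8 mm further than I had allowed for. I pressed again gently: 7.6 N, stiff after about 6 mm of travel, so it was fully down.

**Return to stop:** The clip did not move further under 6.8 N, at about 147° against the expected 147.3°.

**Last checks:**
- **Bystanders:** Before and after images show no change at the coaster or torch, or at the lamp.
- **Holder:** It measures square in its channel with no sign of tilt (width 69.5 mm against 70). Its measured length of 86 mm disagrees with the given 80 mm, probably because the colour mask took in the fence's shadow.
- **Not confirmed:** I could not view a final picture because the limit was reached, so the end state rests on these numbers.

**Deviation:** The foot climbed onto the edge strip with the holder still about 2–3 mm short of the fence. Pushing on the frame then closed that gap, and the picture taken during the hold showed none left.

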